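# Let an ink tin out of the lever dispenser

### The arm

A 6-joint arm with a two-finger parallel gripper is mounted at the origin on the work surface. World frame = base frame: x ahead of the robot, y to its left, z up, the work surface at z = 0. Lengths are in m, angles in rad, forces in N, time in s.
With the tool pointing down it reaches from about 0.375 to 0.975 m from the base axis. Payload 3.8 kg.
Tool frame: the origin (TCP) lies midway between the tips of the shut fingers; the grasp point (between the pads) lies 19 mm behind it; x points along the fingers, y is the direction in which the jaws open and shut, and the axes are right-handed (so a half turn about x gives the same grasp; the last joint's range is limited). The gripper opens to 85 mm and grips with 20 to 120 N. Pads are 22 mm wide; open, the fingers measure 114 mm over their backs; the gripper's body (76 mm by 85 mm) begins 54 mm behind the grasp point. The pads swing forward as they close: fully open they stand 13 mm farther back than shut.
Start: joints at [-1.256, 0.264, 1.604, -0, 1.274, -0.037], TCP at [0.233, -0.634, 0.231] pointing down, gripper open.
Joint ranges: [-2.63, 2.63], [-0.94, 2.18], [0.31, 2.57], [-1.31, 4.45], [0, 2.66], [-2.55, 2.55]. Speed limits (rad/s): [2.57, 2.57, 3.14, 3.14, 3.14, 3.14].

### API

Orientations are given as a unit quaternion [w, x, y, z].
In Python, from cell import r, read_camera gives the robot as it stands.
- The arm moves only by the tool drive_tool, never from a script. Its argument "deltas" is a list of rows, each an object with "travel": the shift along the tool's x, y, z in units of 0.25 m (1.0 is 0.25 m), a list of three; "dr": the turn, a rotation vector about the tool's x, y, z in units of 90 degrees (1.0 is 90 degrees), a list of three. A call has 1 to 5 rows; each row is the pose to reach, as a shift and turn from the pose measured when the call began, along the tool's axes at that moment; what a row does not reach only later rows make up. A row lasts 1/8 s, in which the tool goes at most 62.5 mm and 10.7 degrees, less where a joint would pass 70% of its speed; a pose out of reach is approached as far as the arm can. A call with a number of a shift or a turn outside -1 to 1 is refused whole. A call with a gripper value outside its range is refused whole. "hand" is the gripper command: -1 is fully open, 1 is shut, values between are in proportion, set as the call begins (left out, the last holds). The fingers move at their own pace and stop on an object; "force" is the grip in N (left out, the last holds). Time passes only in rows, so rows that repeat a pose let the fingers close. It gives the time, the measured TCP pose, the force and the opening at its end, in the units of the state.
- r.sense(): the state, without advancing time (a new reading comes with each control period).
- read_camera(name): name is "side" or "top"; returns a dict with "color" (480x640x3 uint8, red, green, blue), "fx", "fy", "cx", "cy" (pixels), "R" (3x3) and "t" (3): a world point X has camera coordinates R X + t. Camera axes: x right, y down, z forward; pixel columns grow to the right and rows downward; lengths in m; the calibration is good to about 2 mm. A picture is of the moment at which its call begins. There is no depth.
- r.hand_in(): hands the job in, once; it reports no verdict.
The state is a dict: "time": time; "joints": joint angles; "qvel": joint speeds; "tau": joint torques, N m; "tcp_pos": TCP position; "ee_rot": TCP orientation; "ft_force": force on the tool from outside, world axes, zero at the start; "ft_torque": the same for the moment, N m; "grip_width": finger opening in m.
Only numpy, scipy, OpenCV 4.12 (cv2) and the standard library are available. Lean on these libraries where they do the work, as an engineer would, in place of code of your own. Each camera call takes 0.05 s, during which the arm holds its last target. There are 200 camera calls.

### The job

Let the green ink tin out of its dispenser: with a fingertip, press the green lever down to raise the lid, without forcing it, and keep it raised until the tin has rolled down and come to rest in the tray. Then ease the lever back up so that the lid closes gently, without slamming, and leave it shut. Touch neither the tin nor the lid frame, do not grip anything, and leave the orange dispenser and everything else on the table alone.

Things in the scene. Friction and masses are not known exactly. Their poses are not given: they have to be found in the camera images.
- green_rack: The green ink-tin dispenser, fixed: a wooden chute 300 mm long (its x), 124 mm wide, on a grey plinth 0 to 55 mm high. Origin on the plinth's top under the lid's hinge line; x points away from the robot, down the chute, within 0.28 rad of world x; z up. Above the origin: hinge 170 mm, side cheeks by it 190 mm, rear wall (x = -51 mm) 120 mm, stop wall (x = +231 mm) 50 mm.
- green_lid (a joint): Angle of the green lid, rad: 0 shut, growing as it rises, stop at 0.8. Lid (far side: an open frame 156 x 100 mm) and lever (robot's side) are one rigid rocker on the hinge, which lies along the rack's y: pressing the pad raises the lid by the same angle. No spring: 3 to 8 N on the pad lifts it; let go, it slams shut. The tin gets out above about 0.5.
- green_pad (a point): Centre of the upper face of the green finger pad on the lever: flat, 36 mm long, 38 mm wide. It circles the hinge at 140 mm: shut, it is about 126 mm to the robot's side of it and 232 mm above the rack's origin, its robot-side end tilted up 0.4 rad; level at 0.4; tilted down 0.3 at lid angle 0.7, about 96 mm lower, nearly straight below. Press, never grip; 40 N is too much.
- green_tin_center (a point): Centre of the green ink tin: lying metal cylinder 66 mm in diameter, 100 mm long, banded green, 0.22 to 0.45 kg, axis along the rack's y. It starts behind the lid, seen through the lid's open frame; let out, it rolls to the stop wall and settles within about 2 s, its centre then 194 mm down from the hinge line.
- orange_rack: The orange ink-tin dispenser, fixed: a wooden chute 300 mm long (its x), 124 mm wide, on a grey plinth 0 to 55 mm high. Origin on the plinth's top under the lid's hinge line; x points away from the robot, down the chute, within 0.28 rad of world x; z up. Above the origin: hinge 170 mm, side cheeks by it 190 mm, rear wall (x = -51 mm) 120 mm, stop wall (x = +231 mm) 50 mm.
- orange_lid (a joint): Angle of the orange lid, rad: 0 shut, growing as it rises, stop at 0.8. Lid (far side: an open frame 156 x 100 mm) and lever (robot's side) are one rigid rocker on the hinge, which lies along the rack's y: pressing the pad raises the lid by the same angle. No spring: 3 to 8 N on the pad lifts it; let go, it slams shut. The tin gets out above about 0.5.
- orange_pad (a point): Centre of the upper face of the orange finger pad on the lever: flat, 36 mm long, 38 mm wide. It circles the hinge at 140 mm: shut, it is about 126 mm to the robot's side of it and 232 mm above the rack's origin, its robot-side end tilted up 0.4 rad; level at 0.4; tilted down 0.3 at lid angle 0.7, about 96 mm lower, nearly straight below. Press, never grip; 40 N is too much.
- orange_tin_center (a point): Centre of the orange ink tin: lying metal cylinder 66 mm in diameter, 100 mm long, banded orange, 0.22 to 0.45 kg, axis along the rack's y. It starts behind the lid, seen through the lid's open frame; let out, it rolls to the stop wall and settles within about 2 s, its centre then 194 mm down from the hinge line.
- green_tin: The green tin itself (same origin as its centre); its axes turn as it rolls. Not to be touched.
- jar: Blue jar with black cap, 48 mm in diameter, 85 mm high; stands between the robot and the dispensers. Origin: underside, resting on the table. A bystander.
- mug: White mug, 76 mm wide, 90 mm high. Origin: underside, resting on the table. A bystander.
- tape: Roll of tape lying flat, 90 mm across, 25 mm high. Origin: underside, resting on the table. A bystander.
- spatula: Ink spatula lying on the table. Origin: underside, resting on the table. A bystander.
- brush: Brush lying on the table. Origin: underside, resting on the table. A bystander.
- squeegee: Wooden squeegee with green blade, 200 x 35 mm, 50 mm high. Origin: underside, resting on the table. A bystander.
- stamp: Wooden stamp block, 70 x 50 x 30 mm. Origin: underside, resting on the table. A bystander.
Things that resemble listed ones, but are neither listed nor needed, are in the scene too. What is shaped like the part that bears orange_tin_center but pink is not meant.

How it is judged:
By the outcome, as a careful person would: the job done as asked, in the order asked, and still so for the second after the job is handed in, with the robot touching nothing.
It also fails if it takes over 45 s, if anything falls off the work surface, if the arm or the gripper's body presses on something with over 40 N, if the wrist force passes 120 N, or if a joint passes its speed limit or range.

## Working session

There is one attempt and no reset: what is moved stays moved. The work goes in short steps, Python scripts to look and compute and a tool call to move; the robot and the scene stay as the last step left them, time stands still between calls to the robot, and variables do not carry over. Pictures are saved under pics/ and viewed, about 8 in all and at most 12, crops included, and the job is handed in when it is done.

Besides the shell and the picture viewer there is one more tool, called after "Call:" by a JSON object that holds its "method" and its "body", one argument or row to a line. drive_tool: Moves the arm, as the interface text tells. Shifts and turns lie within -1 to 1; 1 stands for 0.25 m of shift or 90 degrees of turn. Its arguments: {"type":"object","properties":{"deltas":{"type":"array","items":{"type":"object","properties":{"travel":{"type":"array","items":{"type":"number","minimum":-1,"maximum":1}},"dr":{"type":"array","items":{"type":"number","minimum":-1,"maximum":1}}}}},"hand":{"type":"number"},"force":{"type":"number"}},"required":["deltas"]}

```bash
mkdir -p pics; ls; python3 - <<'E'
from cell import r, read_camera
import cv2,numpy as np
for n in("side","top"):
    c=read_camera(n); cv2.imwrite(f"pics/{n}0.png",c["color"][:,:,::-1]); print(n,c["fx"],c["fy"],c["cx"],c["cy"],np.round(c["R"],4).tolist(),np.round(c["t"],4).tolist())
s=r.sense();print({k:np.round(v,4).tolist() for k,v in s.items()})
E
```

```text
pics
side 451.1800822558775 451.1800822558775 323.8524958739717 240.6102423330285 [[-0.9998, -0.0123, -0.0166], [0.0063, 0.585, -0.811], [0.0197, -0.8109, -0.5848]] [0.545, 0.1244, 1.5092]
top 492.0817509468217 492.0817509468217 325.90933844062124 246.198208522603 [[0.0095, -1.0, 0.0026], [-0.9955, -0.0097, -0.0945], [0.0945, -0.0017, -0.9955]] [0.013, 0.5349, 1.2972]
{'time': 0.1, 'joints': [-1.2559, 0.2647, 1.6052, -0.0, 1.2737, -0.0369], 'qvel': [-0.0016, -0.0015, -0.0044, 0.0005, -0.0019, -0.0006], 'tau': [0.0006, -51.6707, -36.8592, -0.0001, 0.0063, -0.0], 'tcp_pos': [0.2324, -0.6331, 0.2301], 'ee_rot': [-0.123, -0.6961, -0.1244, 0.6963], 'ft_force': [0.2384, 0.8857, -0.2717], 'ft_torque': [-0.0145, 0.0025, 0.0435], 'grip_width': 0.0853}
```

View pics/top0.png

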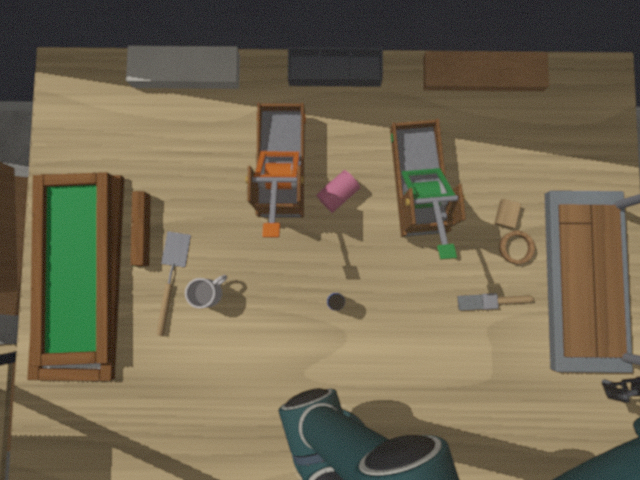

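View pics/side0.png

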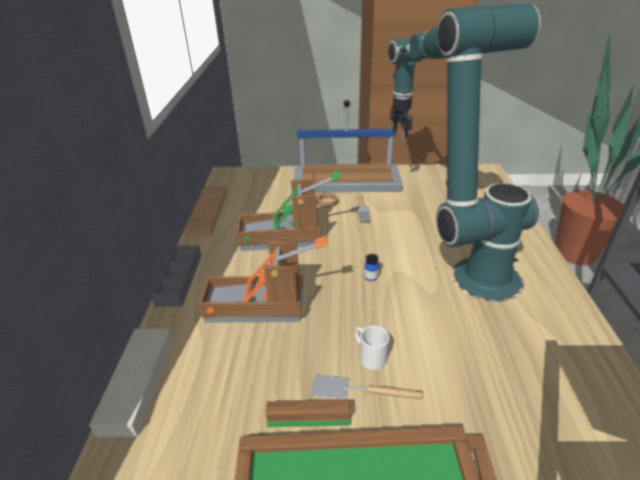

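Top view: the green pad is at (448,251), with the green lid at (430,185). Other candidates are the orange pad (271,230), the green printing bed (70,270) and a pink decoy cylinder (339,190). Side view: green pad (336,176), orange pad (321,242), squeegee blade (308,421). I choose the small green square on the lever at top (448,251). Next I'll triangulate it and check it in one crop.

```bash
cat > h.py <<'E'
import cv2,numpy as np
from cell import r, read_camera
def grab(n):
    c=read_camera(n); c["C"]=-c["R"].T@c["t"]; return c
def ray(c,p):
    d=c["R"].T@np.array([(p[0]-c["cx"])/c["fx"],(p[1]-c["cy"])/c["fy"],1.]); return c["C"],d/np.linalg.norm(d)
def plane(c,p,z):
    o,d=ray(c,p); return o+d*(z-o[2])/d[2]
def tri(a,pa,b,pb):
    (o,d),(q,e)=ray(a,pa),ray(b,pb)
    s=np.linalg.lstsq(np.c_[d,-e],q-o,rcond=None)[0]
    A,B=o+s[0]*d,q+s[1]*e; return (A+B)/2,np.linalg.norm(A-B)
def proj(c,X):
    x=c["R"]@np.asarray(X)+c["t"]; return np.array([c["fx"]*x[0]/x[2]+c["cx"],c["fy"]*x[1]/x[2]+c["cy"]])
def green(c,box):
    x0,y0,x1,y1=box; h=cv2.cvtColor(c["color"],cv2.COLOR_RGB2HSV)
    m=cv2.inRange(h,(50,120,50),(80,255,255)); k=np.zeros_like(m); k[y0:y1,x0:x1]=m[y0:y1,x0:x1]
    n,_,st,ce=cv2.connectedComponentsWithStats(k)
    return [(st[i].tolist(),ce[i].round(2)) for i in range(1,n) if st[i][4]>8],k
E
python3 - <<'E'
from h import *
t,s=grab("top"),grab("side")
T,kt=green(t,(385,110,480,270)); S,ks=green(s,(225,160,350,255))
for q in T: print("top",q)
for q in S: print("side",q)
pt=min(T,key=lambda q:np.hypot(*(q[1]-[448,251])))[1]; ps=min(S,key=lambda q:np.hypot(*(q[1]-[336,176])))[1]
P,e=tri(t,pt,s,ps); print("pad",P.round(4),"gap",e.round(4))
# pad outline and lid outline, top view
cs,_=cv2.findContours(kt,cv2.RETR_EXTERNAL,cv2.CHAIN_APPROX_NONE)
for c in cs:
    if cv2.contourArea(c)>60: print(cv2.minAreaRect(c))
a=cv2.resize(t["color"][105:270,380:490],None,fx=3.6,fy=3.6,interpolation=2)
b=cv2.resize(s["color"][160:260,225:350],None,fx=3.2,fy=3.2,interpolation=2)
o=np.zeros((600,800,3),np.uint8);o[:a.shape[0],:a.shape[1]]=a;o[:b.shape[0],400:400+b.shape[1]]=b
cv2.imwrite("pics/crop.png",o[:,:,::-1])
E
```

```text
top ([403, 169, 51, 28, 577], array([427.37, 184.33]))
top ([438, 245, 18, 13, 176], array([446.66, 251.03]))
side ([332, 173, 8, 6, 30], array([335.23, 175.4 ]))
side ([294, 190, 3, 4, 9], array([295.22, 191.89]))
side ([284, 205, 7, 12, 55], array([287.18, 210.15]))
side ([275, 214, 9, 14, 41], array([276.78, 221.54]))
pad [ 0.5044 -0.2487  0.2578] gap 0.0002
((446.5, 251.0), (12.0, 17.0), 90.0)
((427.8115234375, 182.92623901367188), (26.61750602722168, 48.165016174316406), 84.80557250976562)
```

View pics/crop.png

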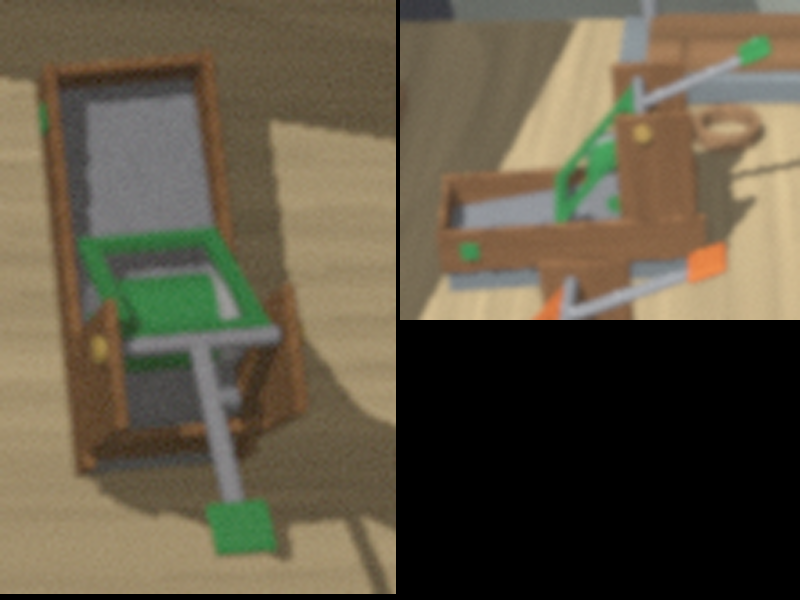

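The crop confirms it: a green square pad at top (447,251) on a grey stalk, tied to the hinge bar running (416,200)–(458,197), with the green-banded tin behind the frame. Next come the yaw, the hinge and the move numbers.

```bash
python3 - <<'E'
from h import *
from scipy.spatial.transform import Rotation as Ro
t,s=grab("top"),grab("side")
P,_=tri(t,(446.9,251.2),s,(335.8,175.6)); print("pad",P.round(4))
f=lambda u,v:(380+u/3.6,105+v/3.6)
H=plane(t,f(205,338),P[2]-.062); d=H-P; print("hinge",H.round(4),"dist",np.hypot(*d[:2]),"yaw",np.arctan2(d[1],d[0]))
a,b=plane(t,f(130,343),P[2]-.062),plane(t,f(280,332),P[2]-.062);print("bar yaw",np.arctan2(*(a-b)[[0,1]])*-1, a,b)
z=P[2]-.232+.05
a,b=plane(t,f(48,70),z),plane(t,f(210,58),z);print("stop wall yaw",-np.arctan2(*(a-b)[[0,1]]),a,b, "x of mid from hinge",(a+b)/2-H)
# blue bar right end, on y=-0.65
o,dd=ray(s,(391,133));
for y in(-.55,-.65,-.75): print(y,(o+dd*(y-o[1])/dd[1]).round(3))
q=r.sense();R=Ro.from_quat(np.roll(q["ee_rot"],-1)).as_matrix();print(R.round(3),q["tcp_pos"])
E
```

```text
pad [ 0.5033 -0.2494  0.2567]
hinge [ 0.6336 -0.2431  0.1947] dist 0.13044039342681032 yaw 0.04874239647180069
bar yaw 0.0840722351796408 [ 0.62975203 -0.19374643  0.19470913] [ 0.63806762 -0.29242334  0.19470913]
stop wall yaw 0.08637605901115494 [ 0.85585085 -0.15734138  0.07470913] [ 0.86619208 -0.2767668   0.07470913] x of mid from hinge [ 0.22744636  0.02600673 -0.12      ]
-0.55 [ 0.28  -0.55   0.286]
-0.65 [ 0.266 -0.65   0.245]
-0.75 [ 0.253 -0.75   0.204]
[[-0.     0.345 -0.939]
 [ 0.001 -0.939 -0.345]
 [-1.    -0.001 -0.   ]] [ 0.23253733 -0.63340654  0.23081722]
```

Call:
{"method": "drive_tool", "body": {
  "deltas": [
    {"travel": [-0.2,0,0]},
    {"travel": [-0.4,0,0]},
    {"travel": [-0.6,0,0]},
    {"travel": [-0.6,0,0]}
  ],
  "hand": 1,
  "force": 20
}}

```text
$.deltas[0]: bad value
```

Call:
{"method": "drive_tool", "body": {
  "deltas": [
    {"travel": [0,-0.1,-0.15]},
    {"travel": [0,-0.23,-0.34],"dr": [0.04,0,0]},
    {"travel": [0,-0.37,-0.54],"dr": [0.08,0,0]},
    {"travel": [0,-0.48,-0.7],"dr": [0.12,0,0]},
    {"travel": [0,-0.53,-0.77],"dr": [0.167,0,0]}
  ]
}}

```text
$.deltas[0]: bad value
```

Call:
{"method": "drive_tool", "body": {
  "deltas": [
    {"travel": [-0.2,0,0],"dr": [0,0,0]},
    {"travel": [-0.4,0,0],"dr": [0,0,0]},
    {"travel": [-0.6,0,0],"dr": [0,0,0]},
    {"travel": [-0.6,0,0],"dr": [0,0,0]}
  ],
  "hand": 1,
  "force": 20
}}

```text
time: 0.8
tcp_pos: [0.2332, -0.6356, 0.3879]
ee_rot: [0.127, 0.697, 0.12, -0.696]
ft_force: [-0.6, -0.1, -0.1]
grip_width: 0.0122
```

Call:
{"method": "drive_tool", "body": {
  "deltas": [
    {"travel": [0,-0.1,-0.15],"dr": [0,0,0]},
    {"travel": [0,-0.23,-0.34],"dr": [0.04,0,0]},
    {"travel": [0,-0.37,-0.54],"dr": [0.08,0,0]},
    {"travel": [0,-0.48,-0.7],"dr": [0.12,0,0]},
    {"travel": [0,-0.53,-0.77],"dr": [0.167,0,0]}
  ]
}}

```text
time: 1.42
tcp_pos: [0.3694, -0.4422, 0.3852]
ee_rot: [0.035, 0.707, 0.029, -0.706]
ft_force: [0.5, 0.1, 0.5]
grip_width: 0.0004
```

```bash
cat >> h.py <<'E'
from scipy.spatial.transform import Rotation as Ro
YAW=.09; RX=np.array([np.cos(YAW),np.sin(YAW),0])
def goto(X):
    q=r.sense(); R=Ro.from_quat(np.roll(q["ee_rot"],-1)).as_matrix()
    W=np.c_[[0,0,-1.],[np.sin(YAW),-np.cos(YAW),0],-RX]
    print("travel",((R.T@(np.array(X)-q["tcp_pos"]))/.25).round(3),"dr",(Ro.from_matrix(R.T@W).as_rotvec()/(np.pi/2)).round(3),"F",np.round(q["ft_force"],1),"tcp",np.round(q["tcp_pos"],4))
E
python3 -c "
from h import *
goto([.504,-.2492,.30])"
```

```text
travel [ 0.336 -0.724 -0.605] dr [-0.    -0.001 -0.005] F [0.5 0.1 0.5] tcp [ 0.3694 -0.4422  0.3852]
```

Call:
{"method": "drive_tool", "body": {
  "deltas": [
    {"travel": [0,-0.15,-0.12],"dr": [0,0,-0.005]},
    {"travel": [0,-0.34,-0.28],"dr": [0,0,-0.005]},
    {"travel": [0,-0.53,-0.44],"dr": [0,0,-0.005]},
    {"travel": [0.1,-0.68,-0.57],"dr": [0,0,-0.005]},
    {"travel": [0.26,-0.724,-0.605],"dr": [0,0,-0.005]}
  ]
}}

```text
time: 2.05
tcp_pos: [0.506, -0.2465, 0.3188]
ee_rot: [0.033, 0.708, 0.033, -0.705]
ft_force: [-0.9, -0.6, 0.0]
grip_width: -0.0001
```

```bash
python3 -c "
from h import *
t,s=grab('top'),grab('side')
goto([.504,-.2492,.275])
a=cv2.resize(t['color'][150:300,390:510],None,fx=3.3,fy=3.3,interpolation=2)
b=cv2.resize(s['color'][110:260,270:390],None,fx=3.3,fy=3.3,interpolation=2)
cv2.imwrite('pics/above.png',np.hstack([a,b])[:,:,::-1])"
```

```text
travel [ 0.149  0.016 -0.008] dr [0.002 0.005 0.004] F [-1.2  0.1 -0.5] tcp [ 0.5018 -0.2456  0.3123]
```

View pics/above.png

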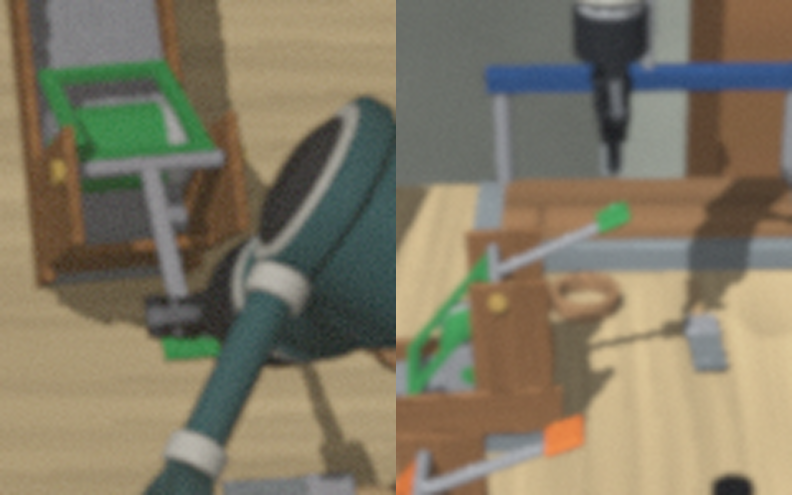

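The fingertip stands right over the pad in the side view: tip (336,161), pad (336,175). Descending to contact slowly.

Call:
{"method": "drive_tool", "body": {
  "deltas": [
    {"travel": [0.05,0.016,-0.008],"dr": [0,0,0]},
    {"travel": [0.1,0.016,-0.008],"dr": [0,0,0]},
    {"travel": [0.13,0.016,-0.008],"dr": [0,0,0]},
    {"travel": [0.15,0.016,-0.008],"dr": [0,0,0]},
    {"travel": [0.16,0.016,-0.008],"dr": [0,0,0]}
  ]
}}

```text
time: 2.78
tcp_pos: [0.5038, -0.2495, 0.2724]
ee_rot: [-0.031, -0.704, -0.035, 0.709]
ft_force: [0.4, 0.1, 0.2]
grip_width: 0.0001
```

```bash
cat >> h.py <<'E'
PAD=np.array([.504,-.2492,.257]); HN=PAD+.126*RX-[0,0,.062]
def lid(phi):
    a=.457-phi; return HN-.14*np.cos(a)*RX+[0,0,.14*np.sin(a)+.011*abs(np.tan(.4-phi))]
E
python3 -c "
from h import *
for p in (0,.1,.2,.3,.4,.5,.6,.68): print(p,end=' ');goto(lid(p))"
```

```text
0 travel [ 0.044 -0.001 -0.003] dr [0.001 0.004 0.004] F [0.4 0.1 0.2] tcp [ 0.5038 -0.2495  0.2724]
0.1 travel [ 0.101 -0.001  0.019] dr [0.001 0.004 0.004] F [0.4 0.1 0.2] tcp [ 0.5038 -0.2495  0.2724]
0.2 travel [ 0.159 -0.     0.036] dr [0.001 0.004 0.004] F [0.4 0.1 0.2] tcp [ 0.5038 -0.2495  0.2724]
0.3 travel [ 0.218 -0.     0.047] dr [0.001 0.004 0.004] F [0.4 0.1 0.2] tcp [ 0.5038 -0.2495  0.2724]
0.4 travel [0.278 0.    0.052] dr [0.001 0.004 0.004] F [0.4 0.1 0.2] tcp [ 0.5038 -0.2495  0.2724]
0.5 travel [0.33  0.001 0.052] dr [0.001 0.004 0.004] F [0.4 0.1 0.2] tcp [ 0.5038 -0.2495  0.2724]
0.6 travel [0.381 0.001 0.047] dr [0.001 0.004 0.004] F [0.4 0.1 0.2] tcp [ 0.5038 -0.2495  0.2724]
0.68 travel [0.421 0.001 0.038] dr [0.001 0.004 0.004] F [0.4 0.1 0.2] tcp [ 0.5038 -0.2495  0.2724]
```

Slow contact now: down 5 rows of about 2.5–4 mm.

Call:
{"method": "drive_tool", "body": {
  "deltas": [
    {"travel": [0.015,0,0],"dr": [0,0,0]},
    {"travel": [0.03,0,0],"dr": [0,0,0]},
    {"travel": [0.045,0,0],"dr": [0,0,0]},
    {"travel": [0.06,0,0.003],"dr": [0,0,0]},
    {"travel": [0.075,0,0.01],"dr": [0,0,0]}
  ]
}}

```text
time: 3.4
tcp_pos: [0.5015, -0.2498, 0.2537]
ee_rot: [-0.031, -0.704, -0.034, 0.709]
ft_force: [0.0, 1.1, 1.0]
grip_width: -0.0003
```

```bash
python3 -c "
from h import *
for p in (.1,.2,.3,.4,.5,.6,.68): print(p,end=' ');goto(lid(p))"
```

```text
0.1 travel [ 0.026 -0.001  0.01 ] dr [0.001 0.004 0.003] F [0.  1.1 1. ] tcp [ 0.5015 -0.2498  0.2537]
0.2 travel [ 0.084 -0.001  0.027] dr [0.001 0.004 0.003] F [0.  1.1 1. ] tcp [ 0.5015 -0.2498  0.2537]
0.3 travel [ 0.143 -0.001  0.038] dr [0.001 0.004 0.003] F [0.  1.1 1. ] tcp [ 0.5015 -0.2498  0.2537]
0.4 travel [ 0.203 -0.     0.044] dr [0.001 0.004 0.003] F [0.  1.1 1. ] tcp [ 0.5015 -0.2498  0.2537]
0.5 travel [ 0.255 -0.     0.044] dr [0.001 0.004 0.003] F [0.  1.1 1. ] tcp [ 0.5015 -0.2498  0.2537]
0.6 travel [0.306 0.    0.038] dr [0.001 0.004 0.003] F [0.  1.1 1. ] tcp [ 0.5015 -0.2498  0.2537]
0.68 travel [0.346 0.    0.03 ] dr [0.001 0.004 0.003] F [0.  1.1 1. ] tcp [ 0.5015 -0.2498  0.2537]
```

Call:
{"method": "drive_tool", "body": {
  "deltas": [
    {"travel": [0.015,0,0.005],"dr": [0,0,0]},
    {"travel": [0.03,0,0.012],"dr": [0,0,0]},
    {"travel": [0.045,0,0.017],"dr": [0,0,0]},
    {"travel": [0.055,0,0.02],"dr": [0,0,0]}
  ]
}}

```text
time: 3.9
tcp_pos: [0.4966, -0.2503, 0.2398]
ee_rot: [-0.031, -0.704, -0.034, 0.708]
ft_force: [1.8, -0.9, 2.8]
grip_width: -0.0003
```

```bash
python3 -c "
from h import *
s=grab('side');S,k=green(s,(225,150,350,255));print([q for q in S])
for p in (.2,.3,.4,.5,.6,.68): print(p,end=' ');goto(lid(p))
b=cv2.resize(s['color'][120:260,240:370],None,fx=4,fy=4,interpolation=2);cv2.imwrite('pics/c1.png',b[:,:,::-1])"
```

```text
[([335, 180, 7, 4, 17], array([338.12, 181.82])), ([292, 189, 5, 5, 15], array([294.67, 191.27])), ([269, 207, 22, 18, 150], array([279.83, 212.89])), ([245, 237, 4, 3, 9], array([246.67, 238.11]))]
0.2 travel [ 0.027 -0.001  0.007] dr [0.001 0.004 0.004] F [1.2 0.2 1.7] tcp [ 0.4964 -0.2502  0.2395]
0.3 travel [ 0.086 -0.001  0.018] dr [0.001 0.004 0.004] F [1.2 0.2 1.7] tcp [ 0.4964 -0.2502  0.2395]
0.4 travel [ 0.146 -0.     0.023] dr [0.001 0.004 0.004] F [1.2 0.2 1.7] tcp [ 0.4964 -0.2502  0.2395]
0.5 travel [ 0.198 -0.     0.023] dr [0.001 0.004 0.004] F [1.2 0.2 1.7] tcp [ 0.4964 -0.2502  0.2395]
0.6 travel [0.249 0.    0.018] dr [0.001 0.004 0.004] F [1.2 0.2 1.7] tcp [ 0.4964 -0.2502  0.2395]
0.68 travel [0.289 0.    0.01 ] dr [0.001 0.004 0.004] F [1.2 0.2 1.7] tcp [ 0.4964 -0.2502  0.2395]
```

View pics/c1.png

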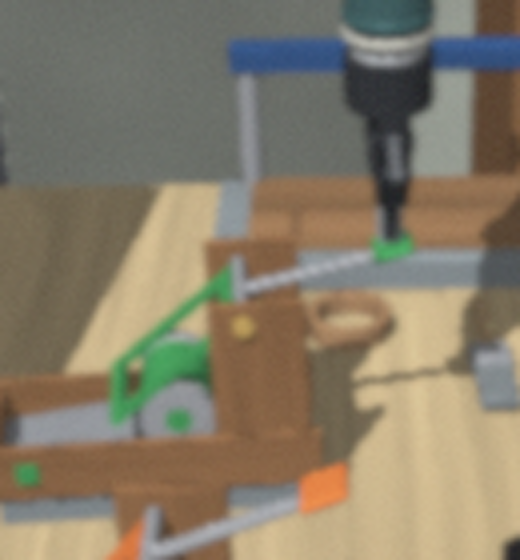

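The side crop shows the fingertip centred on the pad at about (337,181) in the full image, with the lid lifting and the tin still behind it. Carrying on to about 0.68.

Call:
{"method": "drive_tool", "body": {
  "deltas": [
    {"travel": [0.027,0,0.007],"dr": [0,0,0]},
    {"travel": [0.056,0,0.013],"dr": [0,0,0]},
    {"travel": [0.086,0,0.018],"dr": [0,0,0]},
    {"travel": [0.116,0,0.021],"dr": [0,0,0]},
    {"travel": [0.146,0,0.023],"dr": [0,0,0]}
  ]
}}

```text
time: 4.58
tcp_pos: [0.4906, -0.2506, 0.2027]
ee_rot: [-0.031, -0.704, -0.034, 0.708]
ft_force: [2.5, -0.7, 4.1]
grip_width: -0.0001
```

```bash
python3 -c "
from h import *
for p in (.4,.5,.6,.68): print(p,end=' ');goto(lid(p))"
```

```text
0.4 travel [-0.001 -0.001  0.001] dr [0.001 0.004 0.003] F [ 2.5 -0.7  4.1] tcp [ 0.4906 -0.2506  0.2027]
0.5 travel [ 0.05  -0.001  0.001] dr [0.001 0.004 0.003] F [ 2.5 -0.7  4.1] tcp [ 0.4906 -0.2506  0.2027]
0.6 travel [ 0.102 -0.    -0.004] dr [0.001 0.004 0.003] F [ 2.5 -0.7  4.1] tcp [ 0.4906 -0.2506  0.2027]
0.68 travel [ 0.142 -0.    -0.013] dr [0.001 0.004 0.003] F [ 2.5 -0.7  4.1] tcp [ 0.4906 -0.2506  0.2027]
```

Call:
{"method": "drive_tool", "body": {
  "deltas": [
    {"travel": [0.03,0,0.001],"dr": [0,0,0]},
    {"travel": [0.06,0,0],"dr": [0,0,0]},
    {"travel": [0.09,0,-0.003],"dr": [0,0,0]},
    {"travel": [0.12,0,-0.007],"dr": [0,0,0]},
    {"travel": [0.142,0,-0.012],"dr": [0,0,0]}
  ]
}}

```text
time: 5.2
tcp_pos: [0.4932, -0.2502, 0.1666]
ee_rot: [-0.031, -0.704, -0.034, 0.709]
ft_force: [1.3, 0.6, 4.3]
grip_width: -0.0002
```

```bash
python3 -c "
from h import *
t,s=grab('top'),grab('side')
for p in (.68,): print(p,end=' ');goto(lid(p))
a=cv2.resize(t['color'][105:285,385:485],None,fx=3.3,fy=3.3,interpolation=2)
b=cv2.resize(s['color'][110:260,230:360],None,fx=3.3,fy=3.3,interpolation=2);b=cv2.copyMakeBorder(b,0,a.shape[0]-b.shape[0],0,0,0)
cv2.imwrite('pics/c2.png',np.hstack([a,b])[:,:,::-1])"
```

```text
0.68 travel [-0.004  0.001 -0.003] dr [0.001 0.005 0.004] F [ 0.6 -0.6  4.1] tcp [ 0.4928 -0.25    0.1662]
```

View pics/c2.png

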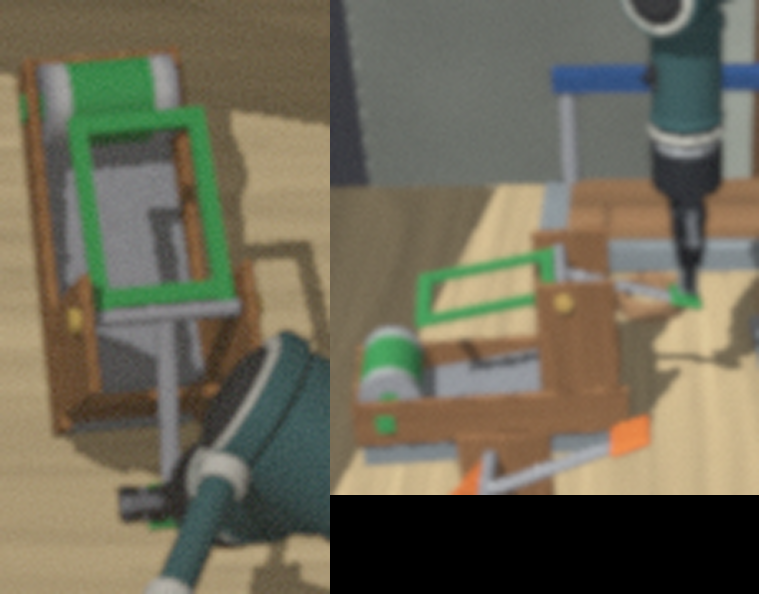

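The tin has reached the stop wall (top about (417,133)), and the lid is up at about 0.68. Holding until it settles.

Call:
{"method": "drive_tool", "body": {
  "deltas": [
    {"travel": [0,0,0],"dr": [0,0,0]},
    {"travel": [0,0,0],"dr": [0,0,0]},
    {"travel": [0,0,0],"dr": [0,0,0]},
    {"travel": [0,0,0],"dr": [0,0,0]},
    {"travel": [0,0,0],"dr": [0,0,0]}
  ]
}}

```text
time: 5.92
tcp_pos: [0.4928, -0.25, 0.1663]
ee_rot: [-0.031, -0.704, -0.035, 0.709]
ft_force: [0.9, -0.5, 3.1]
grip_width: -0.0001
```

Call:
{"method": "drive_tool", "body": {
  "deltas": [
    {"travel": [0,0,0],"dr": [0,0,0]},
    {"travel": [0,0,0],"dr": [0,0,0]},
    {"travel": [0,0,0],"dr": [0,0,0]},
    {"travel": [0,0,0],"dr": [0,0,0]},
    {"travel": [0,0,0],"dr": [0,0,0]}
  ]
}}

```text
time: 6.55
tcp_pos: [0.4928, -0.25, 0.1663]
ee_rot: [-0.031, -0.704, -0.035, 0.709]
ft_force: [1.1, -0.1, 2.9]
grip_width: 0.0001
```

Call:
{"method": "drive_tool", "body": {
  "deltas": [
    {"travel": [0,0,0],"dr": [0,0,0]},
    {"travel": [0,0,0],"dr": [0,0,0]},
    {"travel": [0,0,0],"dr": [0,0,0]},
    {"travel": [0,0,0],"dr": [0,0,0]},
    {"travel": [0,0,0],"dr": [0,0,0]}
  ]
}}

```text
time: 7.18
tcp_pos: [0.4928, -0.25, 0.1663]
ee_rot: [-0.031, -0.704, -0.035, 0.709]
ft_force: [0.2, -0.9, 3.8]
grip_width: -0.0003
```

Call:
{"method": "drive_tool", "body": {
  "deltas": [
    {"travel": [0,0,0],"dr": [0,0,0]},
    {"travel": [0,0,0],"dr": [0,0,0]},
    {"travel": [0,0,0],"dr": [0,0,0]},
    {"travel": [0,0,0],"dr": [0,0,0]},
    {"travel": [0,0,0],"dr": [0,0,0]}
  ]
}}

```text
time: 7.8
tcp_pos: [0.4928, -0.25, 0.1663]
ee_rot: [-0.031, -0.704, -0.035, 0.709]
ft_force: [1.3, -0.6, 4.7]
grip_width: -0.0002
```

```bash
python3 -c "
from h import *
for i in range(3):
    t=grab('top');T,_=green(t,(395,110,440,138));print([q for q in T])
    s=grab('side');S,_=green(s,(235,200,265,245));print([q for q in S])
for p in (.68,.6,.5,.4,.3,.2,.1,.0): print(p,end=' ');goto(lid(p))"
```

```text
[([406, 123, 25, 15, 322], array([418.77, 130.53]))]
[([257, 200, 6, 8, 27], array([258.44, 203.96])), ([241, 213, 16, 9, 101], array([248.5 , 216.92])), ([245, 237, 4, 3, 9], array([246.67, 238.11]))]
[([406, 123, 25, 15, 322], array([418.8 , 130.51]))]
[([257, 200, 6, 8, 26], array([258.5 , 204.08])), ([241, 213, 16, 10, 101], array([248.74, 217.03]))]
[([407, 123, 24, 15, 322], array([418.85, 130.5 ]))]
[([257, 200, 6, 8, 26], array([258.38, 203.92])), ([241, 213, 16, 10, 103], array([248.63, 217.02]))]
0.68 travel [-0.004  0.001 -0.003] dr [0.001 0.005 0.004] F [ 0.6 -0.1  4.6] tcp [ 0.4928 -0.25    0.1663]
0.6 travel [-0.044  0.001  0.006] dr [0.001 0.005 0.004] F [ 0.6 -0.1  4.6] tcp [ 0.4928 -0.25    0.1663]
0.5 travel [-0.095  0.     0.011] dr [0.001 0.005 0.004] F [ 0.6 -0.1  4.6] tcp [ 0.4928 -0.25    0.1663]
0.4 travel [-0.147  0.     0.011] dr [0.001 0.005 0.004] F [ 0.6 -0.1  4.6] tcp [ 0.4928 -0.25    0.1663]
0.3 travel [-0.207 -0.     0.006] dr [0.001 0.005 0.004] F [ 0.6 -0.1  4.6] tcp [ 0.4928 -0.25    0.1663]
0.2 travel [-0.266 -0.001 -0.005] dr [0.001 0.005 0.004] F [ 0.6 -0.1  4.6] tcp [ 0.4928 -0.25    0.1663]
0.1 travel [-0.324 -0.001 -0.022] dr [0.001 0.005 0.004] F [ 0.6 -0.1  4.6] tcp [ 0.4928 -0.25    0.1663]
0.0 travel [-0.381 -0.001 -0.044] dr [0.001 0.005 0.004] F [ 0.6 -0.1  4.6] tcp [ 0.4928 -0.25    0.1663]
```

The tin is at rest. Easing the lever back up.

Call:
{"method": "drive_tool", "body": {
  "deltas": [
    {"travel": [-0.015,0,0.003],"dr": [0,0,0]},
    {"travel": [-0.037,0,0.006],"dr": [0,0,0]},
    {"travel": [-0.06,0,0.008],"dr": [0,0,0]},
    {"travel": [-0.083,0,0.01],"dr": [0,0,0]},
    {"travel": [-0.105,0,0.011],"dr": [0,0,0]}
  ]
}}

```text
time: 8.72
tcp_pos: [0.4897, -0.2502, 0.1927]
ee_rot: [-0.03, -0.703, -0.035, 0.709]
ft_force: [-3.9, -0.8, 2.5]
grip_width: -0.0
```

Call:
{"method": "drive_tool", "body": {
  "deltas": [
    {"travel": [-0.022,0,0],"dr": [0,0,0]},
    {"travel": [-0.044,0,0],"dr": [0,0,0]},
    {"travel": [-0.066,0,-0.002],"dr": [0,0,0]},
    {"travel": [-0.088,0,-0.004],"dr": [0,0,0]},
    {"travel": [-0.105,0,-0.006],"dr": [0,0,0]}
  ]
}}

```text
time: 9.35
tcp_pos: [0.4917, -0.2501, 0.2194]
ee_rot: [-0.03, -0.704, -0.035, 0.709]
ft_force: [-2.4, 0.1, 3.4]
grip_width: -0.0
```

```bash
python3 -c "
from h import *
for p in (.5,.4,.3,.2,.1,.0): print(p,end=' ');goto(lid(p))"
```

```text
0.5 travel [0.117 0.002 0.005] dr [0.001 0.005 0.004] F [-2.4  0.1  3.4] tcp [ 0.4917 -0.2501  0.2194]
0.4 travel [0.066 0.001 0.005] dr [0.001 0.005 0.004] F [-2.4  0.1  3.4] tcp [ 0.4917 -0.2501  0.2194]
0.3 travel [ 0.005  0.001 -0.   ] dr [0.001 0.005 0.004] F [-2.4  0.1  3.4] tcp [ 0.4917 -0.2501  0.2194]
0.2 travel [-0.054  0.    -0.011] dr [0.001 0.005 0.004] F [-2.4  0.1  3.4] tcp [ 0.4917 -0.2501  0.2194]
0.1 travel [-0.112  0.    -0.028] dr [0.001 0.005 0.004] F [-2.4  0.1  3.4] tcp [ 0.4917 -0.2501  0.2194]
0.0 travel [-0.169 -0.    -0.05 ] dr [0.001 0.005 0.004] F [-2.4  0.1  3.4] tcp [ 0.4917 -0.2501  0.2194]
```

Call:
{"method": "drive_tool", "body": {
  "deltas": [
    {"travel": [-0.018,0,-0.003],"dr": [0,0,0]},
    {"travel": [-0.036,0,-0.007],"dr": [0,0,0]},
    {"travel": [-0.054,0,-0.011],"dr": [0,0,0]},
    {"travel": [-0.07,0,-0.016],"dr": [0,0,0]},
    {"travel": [-0.085,0,-0.02],"dr": [0,0,0]}
  ]
}}

```text
time: 9.98
tcp_pos: [0.4971, -0.2498, 0.2409]
ee_rot: [-0.03, -0.704, -0.035, 0.709]
ft_force: [-1.6, -0.2, 2.5]
grip_width: -0.0004
```

Call:
{"method": "drive_tool", "body": {
  "deltas": [
    {"travel": [-0.01,0,-0.003],"dr": [0,0,0]},
    {"travel": [-0.02,0,-0.007],"dr": [0,0,0]},
    {"travel": [-0.03,0,-0.01],"dr": [0,0,0]},
    {"travel": [-0.038,0,-0.013],"dr": [0,0,0]},
    {"travel": [-0.045,0,-0.016],"dr": [0,0,0]}
  ]
}}

```text
time: 10.6
tcp_pos: [0.5012, -0.2495, 0.2522]
ee_rot: [-0.03, -0.704, -0.035, 0.709]
ft_force: [-0.2, 0.6, 2.5]
grip_width: 0.0
```

```bash
python3 -c "
from h import *
for p in (.1,.0): print(p,end=' ');goto(lid(p))"
```

```text
0.1 travel [0.02  0.    0.009] dr [0.001 0.005 0.004] F [-0.2  0.6  2.5] tcp [ 0.5012 -0.2495  0.2522]
0.0 travel [-0.037 -0.    -0.012] dr [0.001 0.005 0.004] F [-0.2  0.6  2.5] tcp [ 0.5012 -0.2495  0.2522]
```

Final closing at about 1.2 mm per row.

Call:
{"method": "drive_tool", "body": {
  "deltas": [
    {"travel": [-0.005,0,-0.002],"dr": [0,0,0]},
    {"travel": [-0.01,0,-0.004],"dr": [0,0,0]},
    {"travel": [-0.015,0,-0.006],"dr": [0,0,0]},
    {"travel": [-0.02,0,-0.008],"dr": [0,0,0]},
    {"travel": [-0.025,0,-0.01],"dr": [0,0,0]}
  ]
}}

```text
time: 11.22
tcp_pos: [0.5038, -0.2492, 0.2584]
ee_rot: [-0.03, -0.704, -0.035, 0.709]
ft_force: [-1.0, 0.4, 1.6]
grip_width: -0.0001
```

Call:
{"method": "drive_tool", "body": {
  "deltas": [
    {"travel": [-0.005,0,-0.001],"dr": [0,0,0]},
    {"travel": [-0.01,0,-0.002],"dr": [0,0,0]},
    {"travel": [-0.015,0,-0.003],"dr": [0,0,0]},
    {"travel": [-0.02,0,-0.003],"dr": [0,0,0]},
    {"travel": [-0.025,0,-0.003],"dr": [0,0,0]}
  ]
}}

```text
time: 11.85
tcp_pos: [0.5046, -0.2492, 0.2648]
ee_rot: [-0.03, -0.704, -0.035, 0.709]
ft_force: [-0.7, -0.0, 1.0]
grip_width: 0.0
```

Call:
{"method": "drive_tool", "body": {
  "deltas": [
    {"travel": [-0.005,0,0],"dr": [0,0,0]},
    {"travel": [-0.01,0,0],"dr": [0,0,0]},
    {"travel": [-0.015,0,0],"dr": [0,0,0]},
    {"travel": [-0.02,0,0],"dr": [0,0,0]},
    {"travel": [-0.025,0,0],"dr": [0,0,0]}
  ]
}}

```text
time: 12.48
tcp_pos: [0.5046, -0.2493, 0.2711]
ee_rot: [-0.03, -0.704, -0.035, 0.709]
ft_force: [0.1, -0.6, -0.1]
grip_width: 0.0003
```

Call:
{"method": "drive_tool", "body": {
  "deltas": [
    {"travel": [-0.01,0,0],"dr": [0,0,0]},
    {"travel": [-0.03,0,0],"dr": [0,0,0]},
    {"travel": [-0.06,0,0],"dr": [0,0,0]},
    {"travel": [-0.12,0,0],"dr": [0,0,0]},
    {"travel": [-0.2,0,0],"dr": [0,0,0]}
  ]
}}

```text
time: 13.1
tcp_pos: [0.505, -0.2496, 0.3223]
ee_rot: [-0.03, -0.704, -0.035, 0.709]
ft_force: [0.3, 0.2, 0.5]
grip_width: 0.0
```

```bash
python3 -c "
from h import *
t,s=grab('top'),grab('side')
S,_=green(s,(225,150,350,255));print(S);goto(lid(0))
a=cv2.resize(t['color'][105:285,385:485],None,fx=3.3,fy=3.3,interpolation=2)
b=cv2.resize(s['color'][110:260,230:360],None,fx=3.3,fy=3.3,interpolation=2);b=cv2.copyMakeBorder(b,0,a.shape[0]-b.shape[0],0,0,0)
cv2.imwrite('pics/c3.png',np.hstack([a,b])[:,:,::-1])"
```

```text
[([332, 173, 8, 6, 31], array([335.23, 175.32])), ([294, 190, 3, 4, 9], array([295.22, 191.89])), ([241, 213, 16, 10, 102], array([248.62, 217.04])), ([275, 215, 7, 13, 36], array([276.5 , 222.17]))]
travel [ 0.256 -0.005  0.008] dr [0.001 0.001 0.002] F [0.  0.3 0.4] tcp [ 0.5066 -0.2505  0.3254]
```

View pics/c3.png

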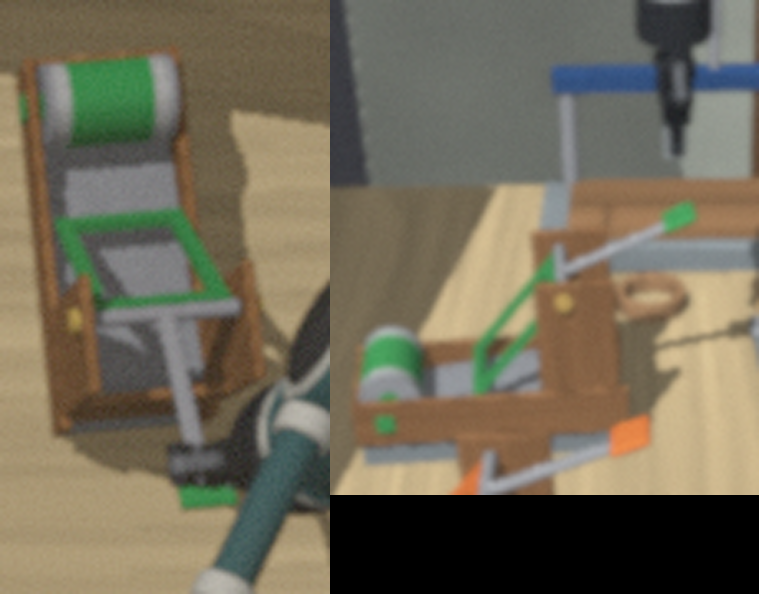

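The lid is shut, with the pad back at (335.2,175.3) as at the start. The tin is at the stop wall and the finger is clear. Settling, then handing in.

Call:
{"method": "drive_tool", "body": {
  "deltas": [
    {"travel": [-0.1,0,0],"dr": [0,0,0]},
    {"travel": [-0.15,0,0],"dr": [0,0,0]},
    {"travel": [-0.15,0,0],"dr": [0,0,0]},
    {"travel": [-0.15,0,0],"dr": [0,0,0]}
  ]
}}

```text
time: 13.7
tcp_pos: [0.5064, -0.2504, 0.3618]
ee_rot: [-0.031, -0.705, -0.034, 0.708]
ft_force: [0.4, 0.1, -0.5]
grip_width: 0.0001
```

```bash
python3 -c "
from cell import r
print(r.hand_in())"
```

```text
the job is handed in; nothing more can be done
None
```

The green tin is out of its dispenser and at rest against the stop wall, and the lid is shut again. I pressed the green pad with the shut fingertips to a lid angle of about 0.68 (worked out from the tool height). I held it there about 3 s, then eased the lever up, slowing to about 10 mm/s at the end. The job was handed in at about 13.7 s.

**Last checks:**
- **Lid:** the pad was back at its starting pixel in the side view, to within 0.1 px.
- **Tin:** it did not move over repeated pictures before I began closing the lid, and it was in the same place afterwards.
- **Force:** the highest reading at the end of any move was about 5 N. That excludes moments within a move, which I did not record.
- **Clearance:** at hand-in the finger was about 105 mm above the pad, with no contact force beyond noise.

**Disagreements:** the yaw estimates ranged from 0.05 to 0.11 rad, and I used 0.09. No check failed. I did not measure the lid's closing speed directly. I did not re-check the orange dispenser and the other objects; the arm made no move near them.

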